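Load the weld rack with mould inserts in reverse order

TASK

Move the four mould inserts from the black pads of the dark delivery rack to the empty aluminium weld rack, one to a bay and in reverse order as seen from the robot: the leftmost insert of the delivery row ends in the rightmost bay, the next in the next bay, and so on to the rightmost, which ends in the leftmost bay. Set each one down gently, never dropped or tipped over, flat, in the middle of its bay and square to the rack.

Things in the scene. Friction and masses are not known exactly. Their poses are not given: they have to be found in the camera images.
- insert_1: Loose ground-steel mould insert: a wide block with one rectangular pocket in its top; 50 x 70 x 30 mm (its x, y, z), 0.5 to 0.9 kg. Origin: centre of its underside; z up; its long side (y) lies along the rack it stands on, so grip it from above across its x side. The pockets do not matter for gripping.
- insert_2: Loose ground-steel mould insert: a block with a round bore beside a small square pocket in its top; 45 x 65 x 28 mm (its x, y, z), 0.5 to 0.9 kg. Origin: centre of its underside; z up; its long side (y) lies along the rack it stands on, so grip it from above across its x side. The pockets do not matter for gripping.
- insert_3: Loose ground-steel mould insert: the short, tall block with two slots in its top; 40 x 50 x 40 mm (its x, y, z), 0.5 to 0.9 kg. Origin: centre of its underside; z up; its long side (y) lies along the rack it stands on, so grip it from above across its x side. The pockets do not matter for gripping.
- insert_4: Loose ground-steel mould insert: the long, low block with two slots in its top; 40 x 80 x 25 mm (its x, y, z), 0.5 to 0.9 kg. Origin: centre of its underside; z up; its long side (y) lies along the rack it stands on, so grip it from above across its x side. The pockets do not matter for gripping.
- delivery_rack: Fixed dark steel bar, 84 x 420 x 8 mm, on which the four black pads lie in a row. Origin: centre of its underside, on the work surface; its y runs along the bar to the left as seen from the robot (yawed at most 0.14 rad), x away from the robot. Pad places at y = +138, +46, -46, -138 mm. The two racks lie one behind the other, either one in front.
- pad_1: Fixed flat black rubber pad on the delivery rack, 62 x 86 x 5 mm; all four look alike. Insert_1 stands on this one at the start, so it marks that insert's starting place. Origin: centre of its underside, 8 mm above the work surface (so the insert's underside is at 13 mm). Axes parallel to the rack's.
- pad_2: Fixed flat black rubber pad on the delivery rack, 62 x 86 x 5 mm; all four look alike. Insert_2 stands on this one at the start, so it marks that insert's starting place. Origin: centre of its underside, 8 mm above the work surface (so the insert's underside is at 13 mm). Axes parallel to the rack's.
- pad_3: Fixed flat black rubber pad on the delivery rack, 62 x 86 x 5 mm; all four look alike. Insert_3 stands on this one at the start, so it marks that insert's starting place. Origin: centre of its underside, 8 mm above the work surface (so the insert's underside is at 13 mm). Axes parallel to the rack's.
- pad_4: Fixed flat black rubber pad on the delivery rack, 62 x 86 x 5 mm; all four look alike. Insert_4 stands on this one at the start, so it marks that insert's starting place. Origin: centre of its underside, 8 mm above the work surface (so the insert's underside is at 13 mm). Axes parallel to the rack's.
- weld_rack: Fixed aluminium bar, 84 x 420 mm, top 12 mm above the work surface, empty at first. Five flush dark strips (4 mm wide) across its flat top at y = +184, +92, 0, -92, -184 mm part it into four bays with centres at y = +138, +46, -46, -138 mm. Origin: centre of its underside; y along the bar to the robot's left (yaw at most 0.14 rad), x away from the robot.
Mind the look-alikes: they are no part of the job. What is shaped like the insert_4 but blue is not meant.

How it is judged (in metres and radians):
At the end, for the whole second after the job is handed in: Each insert is in the weld-rack bay that mirrors its starting pad left for right, within 10 mm of the bay's centre along and across the rack, flat on the bar (height within 4 mm, tilt under 0.1 rad), long side within 0.15 rad of the rack's length, released and at rest (((y of pad_1 in the frame of delivery_rack between 0.108 and 0.168 m and y of insert_1 in the frame of weld_rack between -0.148 and -0.128 m) or (y of pad_1 in the frame of delivery_rack between 0.016 and 0.076 m and y of insert_1 in the frame of weld_rack between -0.056 and -0.036 m) or (y of pad_1 in the frame of delivery_rack between -0.076 and -0.016 m and y of insert_1 in the frame of weld_rack between 0.036 and 0.056 m) or (y of pad_1 in the frame of delivery_rack between -0.168 and -0.108 m and y of insert_1 in the frame of weld_rack between 0.128 and 0.148 m)) and x of insert_1 in the frame of weld_rack between -0.01 and 0.01 m and z of insert_1 in the frame of weld_rack between 0.008 and 0.016 m and angle between each of insert_1, insert_2, insert_3, insert_4's own z axis and vertical below 0.1 rad and angle between the y axis of each of insert_1, insert_2, insert_3, insert_4 and the y axis of weld_rack, either way round below 0.15 rad and linear speed of each of insert_1, insert_2, insert_3, insert_4 below 0.02 m/s and ((y of pad_2 in the frame of delivery_rack between 0.108 and 0.168 m and y of insert_2 in the frame of weld_rack between -0.148 and -0.128 m) or (y of pad_2 in the frame of delivery_rack between 0.016 and 0.076 m and y of insert_2 in the frame of weld_rack between -0.056 and -0.036 m) or (y of pad_2 in the frame of delivery_rack between -0.076 and -0.016 m and y of insert_2 in the frame of weld_rack between 0.036 and 0.056 m) or (y of pad_2 in the frame of delivery_rack between -0.168 and -0.108 m and y of insert_2 in the frame of weld_rack between 0.128 and 0.148 m)) and x of insert_2 in the frame of weld_rack between -0.01 and 0.01 m and z of insert_2 in the frame of weld_rack between 0.008 and 0.016 m and ((y of pad_3 in the frame of delivery_rack between 0.108 and 0.168 m and y of insert_3 in the frame of weld_rack between -0.148 and -0.128 m) or (y of pad_3 in the frame of delivery_rack between 0.016 and 0.076 m and y of insert_3 in the frame of weld_rack between -0.056 and -0.036 m) or (y of pad_3 in the frame of delivery_rack between -0.076 and -0.016 m and y of insert_3 in the frame of weld_rack between 0.036 and 0.056 m) or (y of pad_3 in the frame of delivery_rack between -0.168 and -0.108 m and y of insert_3 in the frame of weld_rack between 0.128 and 0.148 m)) and x of insert_3 in the frame of weld_rack between -0.01 and 0.01 m and z of insert_3 in the frame of weld_rack between 0.008 and 0.016 m and ((y of pad_4 in the frame of delivery_rack between 0.108 and 0.168 m and y of insert_4 in the frame of weld_rack between -0.148 and -0.128 m) or (y of pad_4 in the frame of delivery_rack between 0.016 and 0.076 m and y of insert_4 in the frame of weld_rack between -0.056 and -0.036 m) or (y of pad_4 in the frame of delivery_rack between -0.076 and -0.016 m and y of insert_4 in the frame of weld_rack between 0.036 and 0.056 m) or (y of pad_4 in the frame of delivery_rack between -0.168 and -0.108 m and y of insert_4 in the frame of weld_rack between 0.128 and 0.148 m)) and x of insert_4 in the frame of weld_rack between -0.01 and 0.01 m and z of insert_4 in the frame of weld_rack between 0.008 and 0.016 m); the robot touches nothing.
It fails at once if an insert was dropped or thrown (faster than 0.6 m/s out of the fingers' grip) ((linear speed of insert_1 above 0.6 m/s and contact force between insert_1 and the fingers below 0.1 N) or (linear speed of insert_2 above 0.6 m/s and contact force between insert_2 and the fingers below 0.1 N) or (linear speed of insert_3 above 0.6 m/s and contact force between insert_3 and the fingers below 0.1 N) or (linear speed of insert_4 above 0.6 m/s and contact force between insert_4 and the fingers below 0.1 N)).
It fails at once if an insert was tipped over (angle between any of insert_1, insert_2, insert_3, insert_4's own z axis and vertical above 0.7 rad).
It also fails if it takes over 104 s, if anything falls off the work surface, if the arm or the gripper's body presses on something with over 40 N, if the wrist force passes 120 N, or if a joint passes its speed limit or range.

ROBOT

A 6-joint arm with a two-finger parallel gripper is mounted at the origin on a cart in front of the work surface, level with it; the furniture and walls round the work are solid. World frame = base frame: x ahead of the robot, y to its left, z up, the work surface at z = 0. Lengths are in mm, angles in rad, forces in N, time in s.
With the tool pointing down it reaches from about 275 to 750 mm from the base axis. Payload 10.2 kg.
Tool frame: the origin (TCP) lies at the very end of the fingers, on their centre line; the grasp point (between the pads) lies 19 mm behind it; z points along the fingers, y is the direction in which the jaws open and shut (so a half turn about z gives the same grasp; the last joint's range is limited). The gripper opens to 85 mm and grips with 20 to 120 N. Pads are 22 mm wide; open, the fingers measure 114 mm over their backs; the gripper's body (76 mm by 85 mm) begins 54 mm behind the grasp point. The pads swing forward as they close: fully open they stand 13 mm farther back than shut.
Start: joints at [-0.223, 0.313, 1.498, -0, 1.331, -0.223], TCP at [525.006, -0.013, 231.294] pointing down, gripper open.
Joint ranges: [-2.94, 2.94], [-0.97, 2.17], [0.19, 2.56], [-1.23, 4.37], [0.02, 3.11], [-2.88, 2.88]. Speed limits (rad/s): [2.39, 2.39, 3.01, 3.14, 3.14, 3.14].

INTERFACE

Orientations are given as a unit quaternion [w, x, y, z].
In Python, from rig import * gives the robot as it stands. The module is installed in compiled form; this text tells all that it offers.
- The arm moves only by the shell command python3 -m crank 'ROWS' [FORCE]. ROWS is a JSON object of lists of equal length, an entry for each row: "dp": the shift along the world's x, y, z in cm, a list of three; "delta_rot": the turn, a rotation vector about the world's x, y, z in degrees, a list of three; "claw": the closure in counts, from 0 (fully open) to 255 (shut). A call has 1 to 10 rows; each row shifts and turns the commanded pose from where the row before left it; what a row does not reach is not made up. A row lasts 1/10 s, in which the tool goes at most 50 mm and 8.59 degrees, less where a joint would pass 70% of its speed; a pose out of reach is approached as far as the arm can. A call is refused whole if a number of a shift passes 5 or a number of a turn 8.59, either way. A call with a gripper value outside its range is refused whole. The fingers move at their own pace and stop on an object; FORCE is the grip in N (left out, the last holds). Time passes only in rows, so rows that do not move let the fingers close. It gives the time, the measured TCP pose, the force and the opening at its end, in the units of the state.
- sense(): the state, without advancing time (a new reading comes with each control period).
- capture(name): name is "scene" or "side" or "wrist"; returns (picture, depth): 384x512x3 uint8, red, green, blue; 384x512 float32, mm along the optical axis (not along the pixel's ray), 0 where there is no reading.
- camera_model(name): a dict with "fx", "fy", "cx", "cy" (pixels), "cam_to_world" (4x4, takes a point from camera to world coordinates); the wrist camera has in their place "T_tool_cam" (4x4, takes a point from camera to tool coordinates, whose origin is the TCP and whose axes are the flange's). Camera axes: x right, y up, looking along -z (the intrinsics and any distortion apply to the point x, -y, -z); pixel columns grow to the right and rows downward; lengths in mm; the calibration is good to about 2 mm. The wrist camera is an equidistant fisheye: a pixel r from the principal point sees the ray r / f radians off the axis. A picture is of the moment at which its call begins: read the wrist's pose just before it. camera_model takes no time and is no camera call.
- finish_job(): hands the job in, once; it reports no verdict.
Trained networks look in the newest picture that a camera, given by its name, has taken for a name from the list of things; names that differ only in an ending like _2 or _b are one class to them, and where a whole thing is asked for, a point or a joint stands for the part that bears it (a point fixed in the world has none). Each returns a list of dicts, best first, with "p" (0 to 1); they miss things now and then, are a little off and sometimes report something else, mostly with a low value. They report only what shows in the picture. A call takes as long as a camera call. They do not tell look-alikes from the thing itself.
- boxes_of(camera, target): "centre" ([column, row] in pixels, amid what is visible of it).
- masks_of(camera, target): "region" (384x512 bool, what is visible of it) and "centre" ([column, row] in pixels, amid what is visible of it).
- pinpoint(camera, target): "centre" ([column, row] in pixels: a listed point, or the origin of a listed thing).
The state is a dict: "time_s": time; "joints": joint angles; "dq": joint speeds; "tau": joint torques, N m; "eef_pos": TCP position; "ee_rot": TCP orientation; "force": force on the tool from outside, world axes, zero at the start; "wrist_torque": the same for the moment, N m; "grip_width": opening from 0.0 (shut) to 1.0 (fully open).
Only numpy, scipy, OpenCV 4.12 (cv2) and the standard library are available. Lean on these libraries where they do the work, as an engineer would, in place of code of your own. Each camera call takes 0.05 s, during which the arm holds its last target.

## Working session

There is one attempt and no reset: what is moved stays moved. The work goes in short steps, Python scripts to look and compute and a shell command to move; the robot and the scene stay as the last step left them, time stands still between calls to the robot, and variables do not carry over. Pictures are saved under pics/ and viewed, and the job is handed in when it is done.

```bash
mkdir -p pics
python3 - <<'E'
from rig import *
import cv2,numpy as np
print(sense())
for n in ["scene","side","wrist"]:
    im,d=capture(n); np.save(f'/tmp/{n}_d.npy',d); np.save(f'/tmp/{n}.npy',im)
    cv2.imwrite(f'pics/{n}0.png',im[:,:,::-1])
    m=camera_model(n); print(n,{k:np.round(v,4).tolist() for k,v in m.items()})
E
```

```text
{'time_s': 0.0, 'joints': array([-2.23430926e-01,  3.13460301e-01,  1.49845140e+00, -1.01365369e-05,
        1.33094783e+00, -2.23409846e-01]), 'dq': array([-0.00075236, -0.0004034 , -0.00119622,  0.0003375 , -0.00040935,
        0.00040236]), 'tau': array([-5.78409599e-04, -4.12261176e+01, -2.59742296e+01, -3.58453699e-04,
        4.11797926e-03, -1.23038126e-05]), 'eef_pos': array([5.24750335e+02, 2.57498621e-02, 2.30724401e+02]), 'ee_rot': array([-5.33394184e-04,  7.07113239e-01,  7.07100040e-01, -3.41699724e-04]), 'force': array([-0.63374183,  0.30440121,  0.2974252 ]), 'wrist_torque': array([ 0.02295201,  0.00647708, -0.0117129 ]), 'grip_width': 1.0029610674088703}
scene {'fx': 419.3192, 'fy': 419.3192, 'cx': 250.5718, 'cy': 196.8051, 'cam_to_world': [[-0.8049, 0.4346, -0.404, 49.4776], [-0.5933, -0.6026, 0.5337, 530.1236], [-0.0115, 0.6693, 0.7429, 934.3545], [0.0, 0.0, 0.0, 1.0]]}
side {'fx': 467.5183, 'fy': 467.5183, 'cx': 256.091, 'cy': 192.6196, 'cam_to_world': [[-0.9965, 0.0561, -0.0625, 439.6382], [-0.0825, -0.7936, 0.6029, 521.9652], [-0.0157, 0.6059, 0.7954, 820.5248], [0.0, 0.0, 0.0, 1.0]]}
wrist {'fx': 297.3186, 'fy': 297.3186, 'cx': 255.9539, 'cy': 191.3306, 'T_tool_cam': [[-0.0002, 0.9536, 0.3011, 76.697], [1.0, 0.0001, 0.0001, 0.0745], [0.0, 0.3011, -0.9536, -144.0459], [0.0, 0.0, 0.0, 1.0]]}
```

View pics/scene0.png

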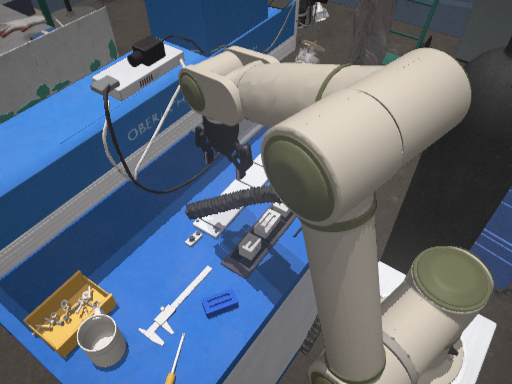

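View pics/side0.png

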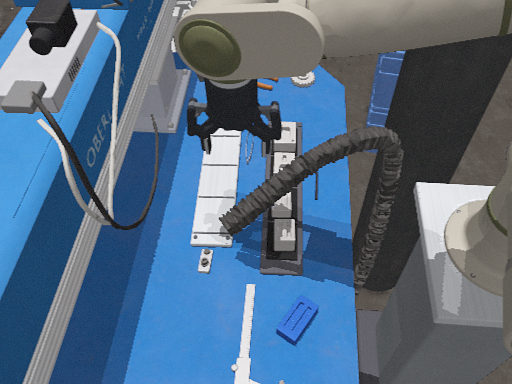

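View pics/wrist0.png

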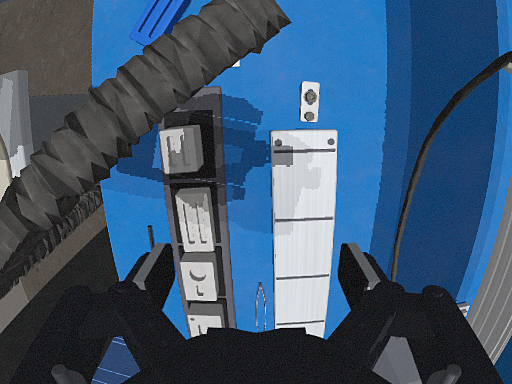

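The delivery rack (dark) is nearer the robot and the weld rack is behind it. A corrugated hose hangs over the left part of both (side image, about (225,225) to (390,140)). From left to right the row looks like insert_3, insert_4, insert_2, insert_1 (wrist (182,150), (193,217), (200,275), (205,322)). The blue look-alike lies off the rack at side (297,318).

Next I'll measure the racks and map the hose from depth.

```bash
cat > h.py <<'E'
import numpy as np,cv2
from scipy.spatial.transform import Rotation as R
from rig import *
def T_tool(s):
    q=s['ee_rot'];T=np.eye(4);T[:3,:3]=R.from_quat([q[1],q[2],q[3],q[0]]).as_matrix();T[:3,3]=s['eef_pos'];return T
def rays(name,u,v):
    m=camera_model(name);x=(np.asarray(u,float)-m['cx'])/m['fx'];y=(np.asarray(v,float)-m['cy'])/m['fy']
    if name=='wrist':
        r=np.hypot(x,y)+1e-9;k=np.tan(r)/r;x,y=x*k,y*k
    return np.stack([x,-y,-np.ones_like(x)],-1)
def pose(name,s=None):
    m=camera_model(name)
    return T_tool(s)@m['T_tool_cam'] if name=='wrist' else m['cam_to_world']
def cloud(name,d,s=None):
    v,u=np.mgrid[:384,:512];c=rays(name,u,v)*d[...,None];T=pose(name,s)
    P=c@T[:3,:3].T+T[:3,3];P[d<=0]=np.nan;return P
def atz(name,u,v,z,s=None):
    T=pose(name,s);r=rays(name,u,v)@T[:3,:3].T;return T[:3,3]+r*((z-T[2,3])/r[...,2])[...,None]
def project(name,P,s=None):
    m=camera_model(name);T=np.linalg.inv(pose(name,s));p=np.asarray(P)@T[:3,:3].T+T[:3,3]
    x,y,z=p[...,0],-p[...,1],-p[...,2]
    if name=='wrist':
        r=np.hypot(x,y)+1e-9;t=np.arctan2(r,z);x,y=x/r*t,y/r*t
    else:x,y=x/z,y/z
    return np.stack([m['fx']*x+m['cx'],m['fy']*y+m['cy']],-1)
E
python3 - <<'E'
from h import *
np.set_printoptions(precision=0,suppress=True,linewidth=160)
s=sense()
for n in ['scene','side','wrist']:
    d=np.load(f'/tmp/{n}_d.npy');P=cloud(n,d,s).reshape(-1,3);P=P[~np.isnan(P[:,0])]
    print(n)
    # height max map in workspace
    sel=P[(P[:,0]>250)&(P[:,0]<700)&(abs(P[:,1])<330)&(P[:,2]<600)]
    g=np.full((14,10),np.nan)
    for i in range(14):
        for j in range(10):
            c=sel[(sel[:,0]>=250+45*j)&(sel[:,0]<295+45*j)&(sel[:,1]<=330-45*i)&(sel[:,1]>285-45*i)]
            if len(c)>3:g[i,j]=np.percentile(c[:,2],97)
    print(g)
for t in ['insert_1','insert_2','insert_3','insert_4','delivery_rack','weld_rack','pad_1']:
    for c in ['wrist','side']:
        d=np.load(f'/tmp/{c}_d.npy')
        r=masks_of(c,t); print(t,c,[(round(x['p'],2),np.round(x['centre']).tolist(),int(x['region'].sum()),np.round(np.nanmedian(cloud(c,d,s)[x['region']],axis=0)).tolist()) for x in r[:5]])
E
```

```text
scene
[[  nan    1.    1.    5.    4.   10.    1.    1.    2.    2.]
 [  nan    1.    2.    1.    2.   10.    2.    2.    2.    2.]
 [  nan    1.    2.   27.   26.    5.    2.    2.    2.    2.]
 [  nan    1.   26.   27.    2.    6.    2.    2.    2.    2.]
 [ 599.  572.    2.    2.    2.  242.  231.    2.    3.    2.]
 [ 600.  598.  592.  566.  550.  542.  525.   16.    2.    2.]
 [  nan    1.  597.  577.  557.  541.  534.  513.   14.    3.]
 [-833.    1.  259.  551.  550.  528.  529.  347.   14.    1.]
 [-329.    0.    2.  550.  549.  540.  531.   14.   nan    3.]
 [-832.  -17.    6.   16.   41.   11.   10.   nan   15.    3.]
 [-827. -289.    4.   40.   43.   11.    2.   16.   15.    2.]
 [-829. -414.   nan   nan   nan   nan   15.   16.   15.    3.]
 [-832. -549.   nan   nan   nan   nan   15.   16.   16.    1.]
 [-833.   nan   nan   nan   nan   nan   nan   17.   16.    2.]]
side
[[ nan   1.   1.   2.   2.   9.   1.   0.   0.   1.]
 [ nan   1.   1.   1.   1.  10.   1.   1.   0.   1.]
 [ nan   0.   1.  26.  25.   5.   1.   1.   0.   0.]
 [ nan   1.  25.  26.   0.   5.   0.   1.   0. 
[... 3481 characters left out ...]
ck wrist [(0.6, [217.0, 192.0], 3950, [475.0, -35.0, 9.0])]
delivery_rack side [(0.55, [298.0, 249.0], 1644, [429.0, 30.0, 7.0])]
weld_rack wrist [(0.73, [303.0, 220.0], 12138, [588.0, -81.0, 13.0]), (0.36, [181.0, 147.0], 1858, [441.0, 25.0, 54.0])]
weld_rack side [(0.9, [218.0, 186.0], 3952, [590.0, -96.0, 10.0])]
pad_1 wrist [(0.98, [204.0, 136.0], 1739, [457.0, 37.0, 14.0]), (0.9, [199.0, 187.0], 849, [450.0, -50.0, 14.0]), (0.58, [218.0, 266.0], 337, [472.0, -150.0, 14.0]), (0.57, [220.0, 304.0], 263, [470.0, -217.0, 14.0])]
pad_1 side [(0.88, [277.0, 251.0], 534, [453.0, 50.0, 12.0]), (0.73, [291.0, 210.0], 395, [424.0, -44.0, 12.0]), (0.42, [273.0, 163.0], 104, [473.0, -171.0, 12.0])]
```

Run:
```python
from h import *
np.set_printoptions(precision=0,suppress=True,linewidth=160)
s=sense()
A=[]
for n in ['scene','side','wrist']:
    d=np.load(f'/tmp/{n}_d.npy');P=cloud(n,d,s).reshape(-1,3);P=P[~np.isnan(P[:,0])]
    A.append(P[(P[:,0]>150)&(P[:,0]<640)&(P[:,1]>-350)&(P[:,1]<330)&(P[:,2]>60)&(P[:,2]<310)])
A=np.vstack(A)
for x in range(150,640,25):
    c=A[(A[:,0]>=x)&(A[:,0]<x+25)]
    c=c[~((abs(c[:,1])<60)&(c[:,0]>440))]
    if len(c)>5:print(x,len(c),'y',np.percentile(c[:,1],[0,2,50,98,100]),'z',np.percentile(c[:,2],[0,2,50,98,100]))
```

```text
150 1191 y [-350. -349. -335. -323. -320.] z [ 60.  64. 160. 271. 298.]
200 61 y [-79. -78. -72. -68. -66.] z [ 60.  61.  89. 133. 134.]
225 805 y [-103. -100.  -69.  -57.  -54.] z [ 60.  61. 106. 215. 224.]
250 969 y [-99. -96. -80. -43. -40.] z [ 61.  77. 145. 244. 252.]
275 301 y [-82. -79. -41. -26. -24.] z [207. 213. 252. 264. 266.]
300 331 y [-61. -48. -24. -13. -12.] z [237. 241. 265. 272. 276.]
325 342 y [-43. -38.  -9.   5.   9.] z [240. 243. 271. 277. 278.]
350 555 y [-27. -25.   6.  23.  24.] z [245. 249. 270. 278. 279.]
375 1631 y [-17. -14.  11.  43.  49.] z [243. 248. 270. 280. 281.]
400 3395 y [ 8. 12. 36. 59. 64.] z [234. 248. 273. 279. 280.]
425 4021 y [24. 27. 55. 79. 88.] z [228. 241. 265. 272. 274.]
450 4766 y [ 60.  61.  76.  99. 108.] z [214. 230. 256. 263. 266.]
475 5782 y [ 64.  69.  92. 119. 133.] z [207. 219. 246. 255. 258.]
500 4517 y [ 84.  88. 110. 135. 142.] z [194. 212. 236. 245. 249.]
525 1274 y [103. 105. 118. 133. 140.] z [202. 214. 228. 233. 234.]
```

Run:
```python
from h import *
np.set_printoptions(precision=0,suppress=True,linewidth=160)
s=sense()
print(project('scene',[[0,0,0],[0,0,200],[525,0,231],[525,0,400]]))
d=np.load('/tmp/scene_d.npy');P=cloud('scene',d,s)
for (u,v) in [(450,280),(440,360),(340,360),(340,280),(340,230),(290,170),(310,200),(300,140),(380,110),(440,75),(430,60),(380,70),(340,75),(320,90),(260,95),(250,80),(200,75),(190,90),(215,110),(215,140),(240,165),(190,212),(240,203),(270,195),(330,185)]:
    print((u,v),P[v,u])
d=np.load('/tmp/side_d.npy');P=cloud('side',d,s);print('side')
for (u,v) in [(210,50),(260,20),(290,45),(350,30),(450,20),(300,10),(500,10),(230,90),(260,120),(200,120),(500,240),(460,230),(480,120),(390,140),(365,280),(380,200)]:
    print((u,v),P[v,u])
```

```text
[[411. 340.]
 [439. 297.]
 [225. 174.]
 [221. 116.]]
(450, 280) [  2.  22. 291.]
(440, 360) [-64.  30.  44.]
(340, 360) [ 88. 270. 319.]
(340, 280) [124. 253. 485.]
(340, 230) [141. 248. 566.]
(290, 170) [199. 266. 640.]
(310, 200) [171. 271. 618.]
(300, 140) [198. 253. 670.]
(380, 110) [155. 168. 673.]
(440, 75) [129.  63. 669.]
(430, 60) [148.  48. 675.]
(380, 70) [190.  89. 667.]
(340, 75) [241.  84. 640.]
(320, 90) [257. 103. 622.]
(260, 95) [365.  86. 562.]
(250, 80) [399.  65. 565.]
(200, 75) [509.  64. 534.]
(190, 90) [531.  71. 499.]
(215, 110) [472.  74. 481.]
(215, 140) [515.  35. 364.]
(240, 165) [474.   6. 292.]
(190, 212) [518. 134. 224.]
(240, 203) [431.  64. 246.]
(270, 195) [382.  22. 267.]
(330, 185) [155. 265. 644.]
side
(210, 50) [536.  69. 491.]
(260, 20) [477.  72. 534.]
(290, 45) [444.  80. 509.]
(350, 30) [382.  87. 535.]
(450, 20) [293. 109. 564.]
(300, 10) [435.  73. 547.]
(500, 10) [254. 114. 579.]
(230, 90) [522.  35. 404.]
(260, 120) [486.  -9. 308.]
(200, 120) [ 664. -321.   -3.]
(500, 240) [52. 49. 97.]
(460, 230) [ 83. -22.  16.]
(480, 120) [ -17. -340.   23.]
(390, 140) [267. -47. 239.]
(365, 280) [ 222.  -50. -281.]
(380, 200) [244. -69.  39.]
```

The hose is a fixed obstacle between z 190 and 280, running over pad 1 from the left. I'll go to the right, lean the tool away from it, and collect joint data on the way to fit the arm model.

```bash
python3 - <<'E'
from h import *
import json
s=sense();open('/tmp/log','a').write(json.dumps([s['joints'].tolist(),s['eef_pos'].tolist(),s['ee_rot'].tolist()])+'\n')
E
python3 -m crank '{"dp":[[0,-3,0],[0,-3,0],[0,-3,1],[0,-3,1],[0,0,0]],"delta_rot":[[0,0,0],[0,0,0],[0,0,0],[0,0,0],[0,0,0]],"claw":[0,0,0,0,0]}'
python3 - <<'E'
from h import *
import json
s=sense();open('/tmp/log','a').write(json.dumps([s['joints'].tolist(),s['eef_pos'].tolist(),s['ee_rot'].tolist()])+'\n')
im,d=capture('wrist');np.savez('/tmp/w1.npz',im=im,d=d,p=s['eef_pos'],q=s['ee_rot'])
cv2.imwrite('pics/w1.png',im[:,:,::-1])
print(s['joints'])
E
python3 -m crank '{"dp":[[-1,-2,0],[-1,-2,0],[-1,-2,0],[-1,-2,0],[0,0,0]],"delta_rot":[[6,0,0],[6,0,0],[6,0,0],[6,0,0],[0,0,0]],"claw":[0,0,0,0,0]}'
python3 - <<'E'
from h import *
import json
s=sense();open('/tmp/log','a').write(json.dumps([s['joints'].tolist(),s['eef_pos'].tolist(),s['ee_rot'].tolist()])+'\n')
print(s['joints'])
E
```

```text
time_s: 1.35
eef_pos: [525.3, -123.1, 252.3]
ee_rot: [0.001, 0.708, 0.706, 0.0]
force: [0.3, 0.3, 0.4]
grip_width: 0.999
[-4.47089732e-01  3.29476934e-01  1.41996264e+00 -6.53749318e-04
  1.38983930e+00 -4.43543597e-01]
time_s: 1.9
eef_pos: [484.0, -202.2, 249.7]
ee_rot: [-0.149, 0.693, 0.69, 0.148]
force: [0.8, 0.6, 0.1]
grip_width: 0.999
[-0.76935746  0.42281756  1.35284195  0.30012129  1.66536941 -0.78155589]
```

View pics/w1.png

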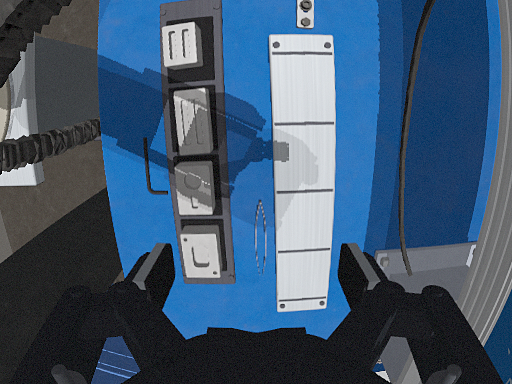

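Run:
```python
from h import *
np.set_printoptions(precision=1,suppress=True,linewidth=160)
z=np.load('/tmp/w1.npz');s={'eef_pos':z['p'],'ee_rot':z['q']};im=z['im']
P=cloud('wrist',z['d'],s)
print('table z',np.nanmedian(P[150:250,345:365,2]),np.nanmedian(P[60:100,110:140,2]))
def rect(pts):
    (c,wh,a)=cv2.minAreaRect(pts[:,:2].astype(np.float32))
    b=cv2.boxPoints((c,wh,a)); e=[b[1]-b[0],b[2]-b[1]]; L=max(e,key=np.linalg.norm); L=L*np.sign(L[1])
    return np.round(c,1),np.round(sorted(wh),1),np.round(np.arctan2(-L[0],L[1]),4)
# weld rack
hsv=cv2.cvtColor(im,cv2.COLOR_RGB2HSV)
for t,n in [('insert_1',6),('weld_rack',2),('delivery_rack',2),('pad_1',6)]:
    for r in masks_of('wrist',t)[:n]:
        m=r['region'];pts=P[m];pts=pts[~np.isnan(pts[:,0])];zt=np.percentile(pts[:,2],90 if t=='insert_1' else 50)
        q=pts[abs(pts[:,2]-zt)<4];
        print(t,round(r['p'],2),np.round(r['centre']),'ztop',round(zt,1),len(q),rect(q))
```

```text
table z 0.33506775703074254 0.39872379591724894
insert_1 0.95 [181.  46.] ztop 55.3 1036 (array([437.8,  23.7]), array([40.7, 50.8]), np.float32(0.0715))
insert_1 0.83 [190. 188.] ztop 43.3 1367 (array([ 446. , -156.7]), array([45.5, 65.1]), np.float32(0.0236))
insert_1 0.83 [194. 120.] ztop 40.3 1542 (array([447.8, -70.8]), array([41. , 80.5]), np.float32(0.0635))
insert_1 0.72 [201. 252.] ztop 45.1 1186 (array([ 448.7, -250. ]), array([49.7, 68.7]), np.float32(0.0359))
weld_rack 0.59 [301. 165.] ztop 13.5 16396 (array([ 592.4, -167. ]), array([ 85.2, 420.1]), np.float32(0.0407))
delivery_rack 0.83 [214. 120.] ztop 9.4 5387 (array([ 445.1, -114.3]), array([ 85., 419.]), np.float32(0.0282))
pad_1 0.98 [214. 168.] ztop 14.4 720 (array([ 447.1, -160. ]), array([62. , 87.2]), np.float32(0.0418))
pad_1 0.77 [174. 119.] ztop 14.4 843 (array([443.9, -68. ]), array([62.5, 86.2]), np.float32(0.0219))
pad_1 0.75 [219. 224.] ztop 14.2 511 (array([ 448.3, -250.9]), array([62.8, 86.5]), np.float32(0.0178))
pad_1 0.72 [203.  62.] ztop 14.6 1391 (array([442.4,  23.9]), array([61.4, 86.8]), np.float32(0.0153))
```

Run:
```python
import json,numpy as np
from scipy.spatial.transform import Rotation as R
from scipy.optimize import least_squares
D=[json.loads(l) for l in open('/tmp/log')]
def fk(p,j):
    h,off,L2,L3,d5,dt,ex=p
    j1,j2,j3,j4,j5,j6=j
    A=R.from_euler('z',j1)
    T=A*R.from_euler('y',j2); sh=np.array([0,0,h])+A.apply([0,off,0]); el=sh+T.apply([ex,0,L2])
    T3=T*R.from_euler('y',j3); wr=el+T3.apply([0,0,L3])
    return A,sh,el,wr,T3
for sg4 in (1,-1):
  def tcp(p,j):
    A,sh,el,wr,T3=fk(p,j)
    T5=T3*R.from_euler('z',sg4*j[3])*R.from_euler('y',j[4]); return wr+T5.apply([0,p[4],p[5]]),T5
  def res(p): return np.concatenate([tcp(p,j)[0]-np.array(e) for j,e,q in D]+[[.01*(p[5]-250),.01*p[4],.01*p[6],.01*(p[0]-150)]])
  r=least_squares(res,[150,116,470,370,0,250,0]);print(sg4,r.x.round(1),res(r.x).round(1))
  for j,e,q in D:
    t,T=tcp(r.x,j);print(T.apply([0,0,1]).round(3),R.from_quat([q[1],q[2],q[3],q[0]]).apply([0,0,1]).round(3))
```

```text
1 [155.9 118.1 444.3 393.8  -1.9 256.   -6.6] [ 1.  -0.3 -0.2 -1.1  0.4  0.2  0.3  0.  -0.   0.1 -0.  -0.1  0.1]
[-0. -0. -1.] [-0. -0. -1.]
[ 0.002 -0.002 -1.   ] [ 0.002 -0.002 -1.   ]
[-0.001  0.41  -0.912] [-0.001  0.41  -0.912]
-1 [1067.9  215.7 -884.3  452.   -97.9 -225.   374.4] [ 11.3  -1.   -2.3 -12.3   7.6   2.4   0.1  -4.3  -0.2  -4.8  -1.    3.7
   9.2]
[-0.  0. -1.] [-0. -0. -1.]
[ 0.002 -0.    -1.   ] [ 0.002 -0.002 -1.   ]
[-0.41  -0.013 -0.912] [-0.001  0.41  -0.912]
```

```bash
cat > clr.py <<'E'
from h import *
from scipy.optimize import least_squares
p=[155.9,118.1,444.3,393.8,-1.9,256,-6.6]
def wristc(j):
    A=R.from_euler('z',j[0]);T=A*R.from_euler('y',j[1]);sh=np.array([0,0,p[0]])+A.apply([0,p[1],0]);el=sh+T.apply([p[6],0,p[2]])
    wr=el+(T*R.from_euler('y',j[2])).apply([0,0,p[3]]);return sh,el,wr
def seg(P,a,b):
    t=np.clip((P-a)@(b-a)/((b-a)@(b-a)),0,1);return np.linalg.norm(P-a-t[:,None]*(b-a),axis=1)
def hose():
    s={'eef_pos':np.array([524.75,0,230.7]),'ee_rot':np.array([0,.70711,.7071,0])};A=[]
    for n in ['scene','side','wrist']:
        P=cloud(n,np.load(f'/tmp/{n}_d.npy'),s).reshape(-1,3)
        A.append(P[(P[:,0]>210)&(P[:,0]<640)&(P[:,1]>-110)&(P[:,1]<200)&(P[:,2]>60)&(P[:,2]<300)])
    A=np.vstack(A);lat=(A[:,0]-300)*.522-(A[:,1]+24)*.853
    return A[(abs(lat)<40)&~((abs(A[:,1])<62)&(A[:,0]>440))]
H=hose()
def check(tcp,th,yaw):
    Rt=R.from_rotvec([0,0,yaw])*R.from_rotvec([np.radians(th),0,0])*R.from_quat([.7071068,.7071068,0,0])
    tcp=np.array(tcp,float);w=tcp-256*Rt.apply([0,0,1])
    r=least_squares(lambda q:wristc([q[0],q[1],q[2]])[2]-w,[-.4,.3,1.5]);j=r.x
    sh,el,wr=wristc(j)
    cam=tcp+Rt.apply([77,0,-144])
    return dict(j=j.round(2),wr=wr.round(),fore=round(seg(H,el,wr).min()-58),j5=round(seg(H,wr,wr+1).min()-78),body=round(seg(H,tcp-92*Rt.apply([0,0,1]),wr).min()-50),cam=round(seg(H,cam-30*Rt.apply([0,0,1]),cam).min()-25))
E
python3 - <<'E'
from clr import *
print(len(H),H.min(0),H.max(0))
for nm,t in [('1',(449,-250,20)),('2',(446,-157,20)),('4',(448,-71,20)),('3',(438,24,28)),('b1',(587,-29,20)),('b2',(590,-121,20)),('hi3',(438,24,130)),('hi4',(448,-71,130))]:
    for th in (0,15,25,35): print(nm,th,check(t,th,.04))
E
```

```text
28536 [ 215.18552496 -102.43804048   60.04858722] [542.49363956 142.49449243 280.40778975]
1 0 {'j': array([-0.74,  0.52,  1.81]), 'wr': array([ 449., -250.,  276.]), 'fore': 120, 'j5': 161, 'body': 188, 'cam': 157}
1 15 {'j': array([-0.83,  0.59,  1.7 ]), 'wr': array([ 452., -316.,  267.]), 'fore': 151, 'j5': 217, 'body': 216, 'cam': 192}
1 25 {'j': array([-0.87,  0.66,  1.62]), 'wr': array([ 453., -358.,  252.]), 'fore': 165, 'j5': 251, 'body': 227, 'cam': 210}
1 35 {'j': array([-0.91,  0.74,  1.55]), 'wr': array([ 455., -397.,  230.]), 'fore': 174, 'j5': 283, 'body': 237, 'cam': 232}
2 0 {'j': array([-0.59,  0.44,  1.93]), 'wr': array([ 446., -157.,  276.]), 'fore': 67, 'j5': 77, 'body': 105, 'cam': 85}
2 15 {'j': array([-0.7 ,  0.51,  1.85]), 'wr': array([ 449., -223.,  267.]), 'fore': 102, 'j5': 136, 'body': 157, 'cam': 115}
2 25 {'j': array([-0.76,  0.57,  1.8 ]), 'wr': array([ 450., -265.,  252.]), 'fore': 121, 'j5': 173, 'body': 169, 'cam': 141}
2 35 {'j': array([-0.81,  0.64,  1.74]), 'wr': array([ 452., -304.,  230.]), 'fore': 136, 'j5': 204, 'body': 177, 'cam': 164}
4 0 {'
[... 2241 characters left out ...]
]), 'wr': array([442., -84., 362.]), 'fore': 71, 'j5': 53, 'body': 1, 'cam': -2}
hi3 35 {'j': array([-0.53,  0.32,  1.91]), 'wr': array([ 444., -123.,  340.]), 'fore': 78, 'j5': 68, 'body': 17, 'cam': 8}
hi4 0 {'j': array([-0.42,  0.24,  1.87]), 'wr': array([448., -71., 386.]), 'fore': 83, 'j5': 64, 'body': 40, 'cam': 2}
hi4 15 {'j': array([-0.55,  0.29,  1.83]), 'wr': array([ 451., -137.,  377.]), 'fore': 111, 'j5': 102, 'body': 63, 'cam': 40}
hi4 25 {'j': array([-0.62,  0.34,  1.81]), 'wr': array([ 452., -179.,  362.]), 'fore': 122, 'j5': 124, 'body': 77, 'cam': 63}
hi4 35 {'j': array([-0.68,  0.4 ,  1.78]), 'wr': array([ 454., -218.,  340.]), 'fore': 130, 'j5': 147, 'body': 90, 'cam': 83}
```

Row from left to right, in `w1` pixels: insert_3 (183,46), insert_4 (192,118), insert_2 (195,188), insert_1 (201,252). The blue look-alike is off the rack. Candidate for insert_1: (201,252), a wide block with one pocket. I'll check that in a close crop while approaching, keeping a tilt of about 12°.

```bash
python3 - <<'E'
import cv2
im=cv2.imread('pics/w1.png')[0:300,150:250];cv2.imwrite('pics/crop1.png',cv2.resize(im,None,fx=2.0,fy=2.0,interpolation=cv2.INTER_CUBIC))
E
cat > go.py <<'E'
import sys
from h import *
t=np.array([float(a) for a in sys.argv[1:4]]);s=sense()
rot=R.from_quat(np.roll(s['ee_rot'],-1))*R.from_quat([.7071068,.7071068,0,0]).inv()
print('t',round(s['time_s'],2),'pos',s['eef_pos'].round(1),'dp_cm',((t-s['eef_pos'])/10).round(2),'ZYXeul(yaw,?,tilt)',rot.as_euler('ZYX',degrees=True).round(2),'grip',round(s['grip_width'],3),'F',s['force'].round(1))
E
python3 -m crank '{"dp":[[-1,-1.2,-3],[-1,-1.2,-3],[-1,-1.2,-3],[-0.5,-1.2,-3],[0,0,0]],"delta_rot":[[-4,0,0],[-4,0,0],[-4,0,0],[0,0,2.0],[0,0,0]],"claw":[0,0,0,0,0]}' 60
python3 go.py 448.7 -250 18
```

```text
time_s: 2.6
eef_pos: [449.1, -246.3, 129.0]
ee_rot: [-0.078, 0.69, 0.716, 0.072]
force: [0.4, 0.4, 0.6]
grip_width: 0.999
t 2.6 pos [ 449.1 -246.3  129. ] dp_cm [ -0.04  -0.37 -11.1 ] ZYXeul(yaw,?,tilt) [ 2.09  0.21 12.19] grip 0.999 F [0.4 0.4 0.6]
```

View pics/crop1.png

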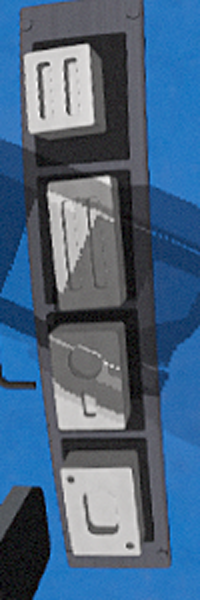

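The crop shows insert_3, insert_4, insert_2 (bore plus small square) and insert_1 (single pocket) from top to bottom, with no blue block among them. Before descending I'll take a second wrist view to check heights.

```bash
cat > meas.py <<'E'
import sys
from h import *
np.set_printoptions(precision=1,suppress=True)
s=sense();im,d=capture('wrist');cv2.imwrite('pics/'+sys.argv[1],im[:,:,::-1]);P=cloud('wrist',d,s)
def rect(pts):
    (c,wh,a)=cv2.minAreaRect(pts[:,:2].astype(np.float32));b=cv2.boxPoints((c,wh,a));e=[b[1]-b[0],b[2]-b[1]];L=max(e,key=np.linalg.norm);L=L*np.sign(L[1])
    return np.round(c,1),np.round(sorted(wh),1),round(float(np.arctan2(-L[0],L[1])),3)
for t in sys.argv[2:]:
    for r in masks_of('wrist',t)[:6]:
        pts=P[r['region']];pts=pts[~np.isnan(pts[:,0])]
        if len(pts)<50:continue
        zt=np.percentile(pts[:,2],90 if t[0]=='i' else 50);q=pts[abs(pts[:,2]-zt)<4];print(t,round(r['p'],2),np.round(r['centre']),'ztop',round(zt,1),*rect(q))
E
python3 meas.py w2.png insert_1 weld_rack
```

```text
insert_1 0.81 [264.  30.] ztop 40.2 [448.4 -80.4] [40.  63.1] 0.065
insert_1 0.77 [251. 113.] ztop 43.2 [ 445.7 -157.6] [45.  65.5] 0.03
insert_1 0.72 [261. 182.] ztop 15.3 [ 448.8 -251.7] [61.7 83.8] 0.019
insert_1 0.6 [254. 225.] ztop 45.1 [ 448.6 -252.2] [49.6 69.4] 0.026
weld_rack 0.59 [397. 138.] ztop 13.4 [ 592.  -169.1] [ 85.  330.2] 0.04
```

View pics/w2.png

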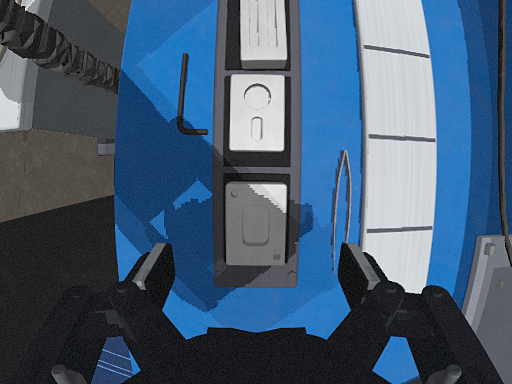

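```bash
python3 go.py 448.7 -251 20
python3 -m crank '{"dp":[[0,-0.3,-3],[0,0,-3],[0,0,-2.5],[0,0,-1],[0,0,0]],"delta_rot":[[0,0,0],[0,0,0],[0,0,0],[0,0,0],[0,0,0]],"claw":[0,0,0,0,0]}' 60
python3 go.py 448.7 -251 20
```

```text
t 2.75 pos [ 451.  -247.5  132.9] dp_cm [ -0.23  -0.35 -11.29] ZYXeul(yaw,?,tilt) [ 2.02 -0.09 11.92] grip 1.002 F [-0.  -0.2 -0.7]
time_s: 3.25
eef_pos: [450.4, -250.7, 36.6]
ee_rot: [-0.075, 0.691, 0.715, 0.073]
force: [0.4, -0.2, -0.2]
grip_width: 1.001
t 3.25 pos [ 450.4 -250.7   36.6] dp_cm [-0.17 -0.03 -1.66] ZYXeul(yaw,?,tilt) [ 2.02  0.   12.01] grip 1.001 F [ 0.4 -0.2 -0.2]
```

```bash
python3 -m crank '{"dp":[[-0.15,0,-1],[0,0,-0.6],[0,0,0],[0,0,0],[0,0,0],[0,0,0],[0,0,0],[0,0,0]],"delta_rot":[[0,0,0],[0,0,0],[0,0,0],[0,0,0],[0,0,0],[0,0,0],[0,0,0],[0,0,0]],"claw":[0,0,120,255,255,255,255,255]}' 60
python3 go.py 448.7 -251 20
```

```text
time_s: 4.05
eef_pos: [448.5, -251.3, 21.0]
ee_rot: [-0.075, 0.691, 0.716, 0.072]
force: [-3.6, -0.5, 5.5]
grip_width: 0.571
t 4.05 pos [ 448.5 -251.3   21. ] dp_cm [ 0.02  0.03 -0.1 ] ZYXeul(yaw,?,tilt) [ 2.02 -0.   11.97] grip 0.571 F [-3.6 -0.5  5.5]
```

```bash
python3 -m crank '{"dp":[[0,0,0.5],[0,0,1],[0,0,2],[0,0,2.5],[0,0,2],[1,0,0],[2,2,0],[2,3,0],[2,3,0],[2,3,0]],"delta_rot":[[0,0,0],[0,0,0],[0,0,0],[0,0,0],[0,0,0],[0,0,0],[0,0,0],[0,0,0],[0,0,0],[0,0,0.3]],"claw":[255,255,255,255,255,255,255,255,255,255]}' 90
python3 go.py 587 -29 110
```

```text
time_s: 5.05
eef_pos: [539.1, -139.3, 99.0]
ee_rot: [-0.076, 0.689, 0.717, 0.072]
force: [-0.0, -0.6, -8.3]
grip_width: 0.563
t 5.05 pos [ 539.1 -139.3   99. ] dp_cm [ 4.79 11.03  1.1 ] ZYXeul(yaw,?,tilt) [ 2.29  0.1  12.06] grip 0.563 F [-0.  -0.6 -8.3]
```

```bash
python3 -m crank '{"dp":[[2,3,0],[1.5,3,0],[1,3,0],[0,1.5,0],[0,0,-1],[0,0,0],[0,0,0]],"delta_rot":[[0,0,0],[0,0,0],[0,0,0],[0,0,0],[0,0,0],[0,0,0],[0,0,0]],"claw":[255,255,255,255,255,255,255]}' 90
python3 go.py 587 -29 22
python3 meas.py w3.png weld_rack
```

```text
time_s: 5.75
eef_pos: [583.1, -36.8, 89.6]
ee_rot: [-0.076, 0.689, 0.717, 0.072]
force: [0.5, -0.4, -7.1]
grip_width: 0.567
t 5.75 pos [583.1 -36.8  89.6] dp_cm [ 0.39  0.78 -6.76] ZYXeul(yaw,?,tilt) [ 2.24  0.08 12.01] grip 0.567 F [ 0.5 -0.4 -7.1]
weld_rack 0.61 [260. 157.] ztop 13.5 [588.  -48.9] [ 84.4 182. ] 0.048
weld_rack 0.44 [137. 354.] ztop 14.2 [ 451.6 -158.4] [30.8 93. ] 0.605
```

View pics/w3.png

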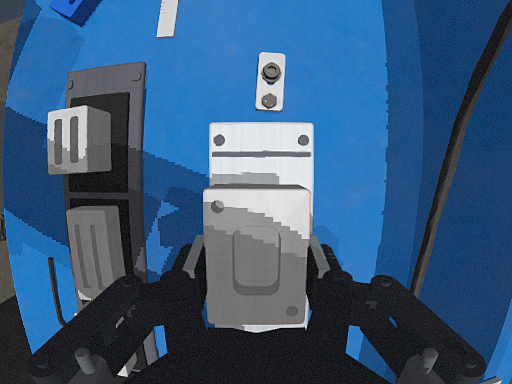

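Insert_1 is held straight. The rack's left end is at row 124 and the first strip at row 154. I'll compute the bay centre from these.

Run:
```python
from h import *
s=sense()
for u,v in [(260,154),(212,154),(311,154),(260,123),(209,150),(313,150)]: print(u,v,atz('wrist',np.array([u]),np.array([v]),12.5,s).round(1))
c=np.array([592.4,-167]);a=.041
for y in (210,184,138,46,-46,-138): print(y,(c+y*np.array([-np.sin(a),np.cos(a)])).round(1))
```

```text
260 154 [[584.7  15.3  12.5]]
212 154 [[546.7  14.1  12.5]]
311 154 [[625.4  17.2  12.5]]
260 123 [[583.8  40.   12.5]]
209 150 [[544.2  17.2  12.5]]
313 150 [[626.9  20.5  12.5]]
210 [583.8  42.8]
184 [584.9  16.8]
138 [586.7 -29.1]
46 [ 590.5 -121. ]
-46 [ 594.3 -213. ]
-138 [ 598.1 -304.9]
```

```bash
python3 -m crank '{"dp":[[0.4,0.7,-2],[0,0,-2],[0,0,-1.4],[0,0,-0.6],[0,0,0],[0,0,0]],"delta_rot":[[0,0,0],[0,0,0],[0,0,0],[0,0,0],[0,0,0],[0,0,0]],"claw":[255,255,255,255,255,255]}' 90
python3 go.py 587.3 -30 20
```

```text
time_s: 6.45
eef_pos: [588.0, -29.4, 31.1]
ee_rot: [-0.075, 0.689, 0.717, 0.073]
force: [-0.4, -0.3, -8.0]
grip_width: 0.569
t 6.45 pos [588.  -29.4  31.1] dp_cm [-0.07 -0.06 -1.11] ZYXeul(yaw,?,tilt) [ 2.28 -0.08 11.97] grip 0.569 F [-0.4 -0.3 -8. ]
```

```bash
python3 -m crank '{"dp":[[0,0,-0.4],[0,0,-0.3],[0,0,-0.2],[0,0,0],[0,0,0]],"delta_rot":[[0,0,0],[0,0,0],[0,0,0],[0,0,0],[0,0,0]],"claw":[255,255,255,255,255]}' 60
python3 go.py 587.3 -30 20
```

```text
time_s: 6.95
eef_pos: [587.6, -29.0, 21.4]
ee_rot: [-0.075, 0.689, 0.717, 0.072]
force: [0.1, -1.4, -8.5]
grip_width: 0.571
t 6.95 pos [587.6 -29.   21.4] dp_cm [-0.03 -0.1  -0.14] ZYXeul(yaw,?,tilt) [ 2.3e+00 -1.0e-02  1.2e+01] grip 0.571 F [ 0.1 -1.4 -8.5]
```

```bash
python3 -m crank '{"dp":[[0,0,-0.1],[0,0,-0.1],[0,0,0],[0,0,0]],"delta_rot":[[0,0,0],[0,0,0],[0,0,0],[0,0,0]],"claw":[255,255,255,255]}' 60
python3 go.py 587.3 -30 20
```

```text
time_s: 7.35
eef_pos: [587.7, -29.1, 20.2]
ee_rot: [-0.075, 0.689, 0.717, 0.073]
force: [-5.0, -0.8, 7.0]
grip_width: 0.567
t 7.35 pos [587.7 -29.1  20.2] dp_cm [-0.04 -0.09 -0.02] ZYXeul(yaw,?,tilt) [ 2.31 -0.04 12.  ] grip 0.567 F [-5.  -0.8  7. ]
```

Contact (Fz went from -8 to +7). Releasing and retreating.

```bash
python3 -m crank '{"dp":[[0,0,0],[0,0,0],[0,0,0],[0,0,0],[0,-0.2,1],[0,-0.6,3],[0,-0.6,3],[0,-0.6,3],[0,-1,1],[0,0,0]],"delta_rot":[[0,0,0],[0,0,0],[0,0,0],[0,0,0],[0,0,0],[0,0,0],[0,0,0],[0,0,0],[0,0,0],[0,0,0]],"claw":[180,120,60,0,0,0,0,0,0,0]}' 60
python3 meas.py w4.png insert_1
```

```text
time_s: 8.35
eef_pos: [588.2, -60.5, 130.7]
ee_rot: [-0.074, 0.689, 0.717, 0.073]
force: [-0.2, 0.8, -0.5]
grip_width: 0.997
insert_1 0.82 [111. 216.] ztop 40.0 [448.1 -71.3] [40.9 80.4] 0.052
insert_1 0.81 [257. 183.] ztop 44.1 [587.8 -30.2] [49.5 69.4] 0.035
insert_1 0.74 [100. 276.] ztop 42.9 [ 445.  -135.9] [22.3 44.9] -1.542
insert_1 0.71 [94.  6.] ztop 27.1 [391.  155.1] [18.5 42.2] 1.391
insert_1 0.69 [254. 241.] ztop 14.4 [588.6 -74.5] [ 84.5 232.4] 0.042
insert_1 0.61 [ 98. 121.] ztop 55.0 [437.8  22.8] [41.7 50.1] 0.058
```

View pics/w4.png

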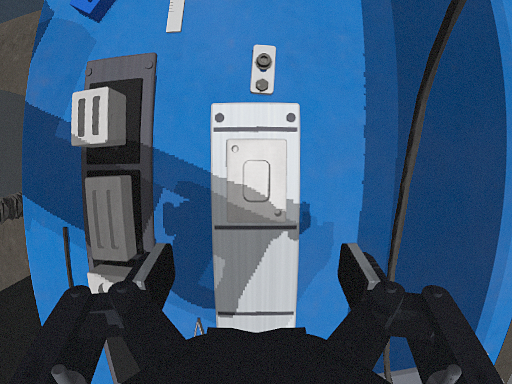

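Insert_1 sits centred in the leftmost bay (257,183), about 1 mm off. Next is insert_2.

```bash
python3 -m crank '{"dp":[[-1.5,-1,0],[-3,-2,0],[-3,-2,0],[-3,-2,0],[-2.5,-2,0],[-1.2,-0.7,-1],[0,0,-3],[0,0,-2.5],[0,0,0],[0,0,0]],"delta_rot":[[0,0,-0.8],[0,0,0],[0,0,0],[0,0,0],[0,0,0],[0,0,0],[0,0,0],[0,0,0],[0,0,0],[0,0,0]],"claw":[0,0,0,0,0,0,0,0,0,0]}' 60
python3 go.py 446 -157 19.5
```

```text
time_s: 9.45
eef_pos: [445.3, -155.6, 64.0]
ee_rot: [-0.076, 0.694, 0.712, 0.073]
force: [0.4, 0.2, -0.5]
grip_width: 0.998
t 9.45 pos [ 445.3 -155.6   64. ] dp_cm [ 0.07 -0.14 -4.45] ZYXeul(yaw,?,tilt) [ 1.52  0.08 12.07] grip 0.998 F [ 0.4  0.2 -0.5]
```

```bash
python3 -m crank '{"dp":[[0,-0.1,-2],[0,0,-1.5],[0,0,-0.9],[0,0,0],[0,0,0],[0,0,0],[0,0,0],[0,0,0],[0,0,0],[0,0,0]],"delta_rot":[[0,0,0],[0,0,0],[0,0,0],[0,0,0],[0,0,0],[0,0,0],[0,0,0],[0,0,0],[0,0,0],[0,0,0]],"claw":[0,0,0,0,120,255,255,255,255,255]}' 60
python3 go.py 446 -157 19.5
```

```text
time_s: 10.45
eef_pos: [445.9, -157.3, 21.2]
ee_rot: [-0.074, 0.694, 0.712, 0.073]
force: [0.3, -0.1, 6.0]
grip_width: 0.515
t 10.45 pos [ 445.9 -157.3   21.2] dp_cm [ 0.01  0.03 -0.17] ZYXeul(yaw,?,tilt) [ 1.5  -0.06 11.96] grip 0.515 F [ 0.3 -0.1  6. ]
```

```bash
python3 -m crank '{"dp":[[0,0,0.5],[0,0,1],[0,0,2],[0,0,2.5],[1,0,2],[2.5,0.5,0],[3,0.8,0],[3,0.8,0],[3,0.8,0],[2,0.7,0]],"delta_rot":[[0,0,0],[0,0,0],[0,0,0],[0,0,0],[0,0,0],[0,0,0],[0,0,0],[0,0,0],[0,0,0],[0,0,0.8]],"claw":[255,255,255,255,255,255,255,255,255,255]}' 90
python3 -m crank '{"dp":[[0,0,0],[0,0,0],[0,0,-2],[0,0,-2],[0,0,-1.5],[0,0,-0.7],[0,0,0],[0,0,0]],"delta_rot":[[0,0,0],[0,0,0],[0,0,0],[0,0,0],[0,0,0],[0,0,0],[0,0,0],[0,0,0]],"claw":[255,255,255,255,255,255,255,255]}' 90
python3 go.py 590.7 -121.5 20.2
```

```text
time_s: 11.45
eef_pos: [591.7, -120.3, 100.5]
ee_rot: [-0.075, 0.689, 0.717, 0.072]
force: [0.3, 0.1, -5.2]
grip_width: 0.506
time_s: 12.25
eef_pos: [590.8, -121.3, 39.1]
ee_rot: [-0.075, 0.689, 0.717, 0.073]
force: [0.0, -0.3, -4.1]
grip_width: 0.505
t 12.25 pos [ 590.8 -121.3   39.1] dp_cm [-0.01 -0.02 -1.89] ZYXeul(yaw,?,tilt) [ 2.29 -0.05 11.97] grip 0.505 F [ 0.  -0.3 -4.1]
```

```bash
python3 -m crank '{"dp":[[0,0,-0.8],[0,0,-0.5],[0,0,-0.3],[0,0,-0.1],[0,0,-0.1],[0,0,0],[0,0,0]],"delta_rot":[[0,0,0],[0,0,0],[0,0,0],[0,0,0],[0,0,0],[0,0,0],[0,0,0]],"claw":[255,255,255,255,255,255,255]}' 60
python3 go.py 590.7 -121.5 20.2
```

```text
time_s: 12.95
eef_pos: [590.6, -121.1, 20.5]
ee_rot: [-0.075, 0.689, 0.717, 0.072]
force: [-0.3, -0.5, -3.5]
grip_width: 0.504
t 12.95 pos [ 590.6 -121.1   20.5] dp_cm [ 0.01 -0.04 -0.03] ZYXeul(yaw,?,tilt) [ 2.3  -0.02 11.99] grip 0.504 F [-0.3 -0.5 -3.5]
```

```bash
python3 -m crank '{"dp":[[0,0,-0.1],[0,0,0],[0,0,0]],"delta_rot":[[0,0,0],[0,0,0],[0,0,0]],"claw":[255,255,255]}' 60
```

```text
time_s: 13.25
eef_pos: [590.6, -121.1, 20.4]
ee_rot: [-0.075, 0.689, 0.717, 0.073]
force: [-5.0, 0.8, 5.1]
grip_width: 0.501
```

```bash
python3 -m crank '{"dp":[[0,0,0],[0,0,0],[0,0,0],[0,0,0],[0,-0.2,1],[0,-0.6,3],[0,-0.6,3],[0,-0.6,2],[0,0,0]],"delta_rot":[[0,0,0],[0,0,0],[0,0,0],[0,0,0],[0,0,0],[0,0,0],[0,0,0],[0,0,0],[0,0,0]],"claw":[180,120,60,0,0,0,0,0,0]}' 60
python3 meas.py w5.png insert_1
```

```text
time_s: 14.15
eef_pos: [591.9, -142.4, 112.9]
ee_rot: [-0.072, 0.689, 0.717, 0.073]
force: [0.3, 0.5, -0.5]
grip_width: 1.0
insert_1 0.91 [257.  84.] ztop 44.2 [588.  -30.3] [50.1 70.1] 0.044
insert_1 0.88 [255. 193.] ztop 42.2 [ 590.8 -122.1] [44.5 64.6] 0.04
insert_1 0.87 [96. 31.] ztop 54.9 [437.8  23.1] [41.1 51.9] 0.08
insert_1 0.62 [ 98. 128.] ztop 40.0 [448.1 -71.2] [41.3 80.3] 0.062
```

View pics/w5.png

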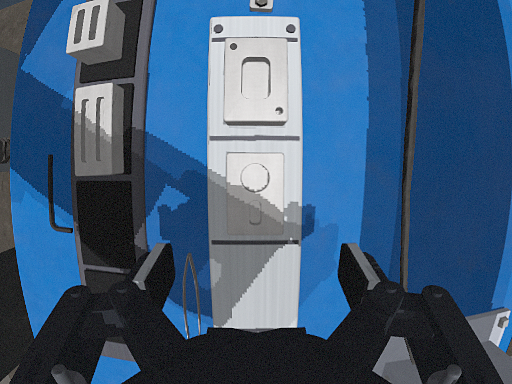

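```bash
python3 go.py 448 -71 100
```

```text
t 14.25 pos [ 590.4 -141.   109.3] dp_cm [-14.24   7.    -0.93] ZYXeul(yaw,?,tilt) [ 2.290e+00 -1.000e-02  1.199e+01] grip 0.994 F [-0.3  0.5 -1. ]
```

Inserts 1 (257,84) and 2 (255,193) are centred in their bays. Next is insert_4 at (98,128).

```bash
python3 -m crank '{"dp":[[-1.5,0.5,0],[-3,1,0],[-3,1,0],[-3,1.5,0],[-2.5,1.5,0],[-1.2,1.5,0],[0,0,-2],[0,0,-2],[0,0,0],[0,0,0]],"delta_rot":[[0,0,1.2],[0,0,0],[0,0,0],[0,0,0],[0,0,0],[0,0,0],[0,0,0],[0,0,0],[0,0,0],[0,0,0]],"claw":[0,0,0,0,0,0,0,0,0,0]}' 60
python3 go.py 448 -71.2 18
```

```text
time_s: 15.25
eef_pos: [448.3, -70.7, 69.1]
ee_rot: [-0.077, 0.681, 0.724, 0.071]
force: [0.5, -0.7, 0.5]
grip_width: 0.999
t 15.25 pos [448.3 -70.7  69.1] dp_cm [-0.03 -0.05 -5.11] ZYXeul(yaw,?,tilt) [ 3.5   0.07 12.05] grip 0.999 F [ 0.5 -0.7  0.5]
```

```bash
python3 -m crank '{"dp":[[0,-0.1,-2],[0,0,-1.7],[0,0,-1],[0,0,-0.3],[0,0,0],[0,0,0],[0,0,0],[0,0,0],[0,0,0],[0,0,0]],"delta_rot":[[0,0,0],[0,0,0],[0,0,0],[0,0,0],[0,0,0],[0,0,0],[0,0,0],[0,0,0],[0,0,0],[0,0,0]],"claw":[0,0,0,0,120,255,255,255,255,255]}' 60
python3 go.py 448 -71.2 18
```

```text
time_s: 16.25
eef_pos: [448.6, -72.2, 20.1]
ee_rot: [-0.076, 0.681, 0.725, 0.072]
force: [-2.0, -0.8, 7.5]
grip_width: 0.451
t 16.25 pos [448.6 -72.2  20.1] dp_cm [-0.06  0.1  -0.21] ZYXeul(yaw,?,tilt) [ 3.52 -0.03 11.98] grip 0.451 F [-2.  -0.8  7.5]
```

```bash
python3 -m crank '{"dp":[[0,0,0],[0,0,0.5],[0,0,1],[0,0,2],[0,0,2.5],[1,-0.5,1.5],[2.5,-2,0],[3,-2.5,0],[3,-3,0],[3,-3,0]],"delta_rot":[[0,0,0],[0,0,0],[0,0,0],[0,0,0],[0,0,0],[0,0,0],[0,0,0],[0,0,0],[0,0,0],[0,0,-1.2]],"claw":[255,255,255,255,255,255,255,255,255,255]}' 100
python3 -m crank '{"dp":[[2,-2.5,0],[0,-0.7,0],[0,0,0],[0,0,-2],[0,0,-2],[0,0,-1.5],[0,0,0],[0,0,0]],"delta_rot":[[0,0,0],[0,0,0],[0,0,0],[0,0,0],[0,0,0],[0,0,0],[0,0,0],[0,0,0]],"claw":[255,255,255,255,255,255,255,255]}' 100
python3 go.py 594.4 -214.5 19.2
```

```text
time_s: 17.25
eef_pos: [574.3, -182.8, 94.6]
ee_rot: [-0.076, 0.689, 0.717, 0.072]
force: [0.8, 0.1, -5.8]
grip_width: 0.442
time_s: 18.05
eef_pos: [593.6, -213.7, 39.9]
ee_rot: [-0.075, 0.689, 0.717, 0.072]
force: [0.4, 0.8, -6.0]
grip_width: 0.443
t 18.05 pos [ 593.6 -213.7   39.9] dp_cm [ 0.08 -0.08 -2.07] ZYXeul(yaw,?,tilt) [ 2.32e+00 -1.00e-02  1.20e+01] grip 0.443 F [ 0.4  0.8 -6. ]
```

```bash
python3 -m crank '{"dp":[[0.1,-0.1,-0.8],[0,0,-0.6],[0,0,-0.3],[0,0,-0.2],[0,0,-0.1],[0,0,0],[0,0,0]],"delta_rot":[[0,0,0],[0,0,0],[0,0,0],[0,0,0],[0,0,0],[0,0,0],[0,0,0]],"claw":[255,255,255,255,255,255,255]}' 60
python3 go.py 594.4 -214.5 19.2
```

```text
time_s: 18.75
eef_pos: [594.6, -215.1, 19.4]
ee_rot: [-0.075, 0.689, 0.717, 0.072]
force: [-0.4, -0.3, -6.0]
grip_width: 0.447
t 18.75 pos [ 594.6 -215.1   19.4] dp_cm [-0.02  0.06 -0.02] ZYXeul(yaw,?,tilt) [ 2.3  -0.02 11.99] grip 0.447 F [-0.4 -0.3 -6. ]
```

```bash
python3 -m crank '{"dp":[[0,0,-0.1],[0,0,0],[0,0,0]],"delta_rot":[[0,0,0],[0,0,0],[0,0,0]],"claw":[255,255,255]}' 60
```

```text
time_s: 19.05
eef_pos: [594.7, -215.1, 19.4]
ee_rot: [-0.075, 0.689, 0.717, 0.073]
force: [-5.0, 2.1, 6.6]
grip_width: 0.443
```

```bash
python3 -m crank '{"dp":[[0,0,0],[0,0,0],[0,0,0],[0,0,0],[0,-0.2,1],[0,-0.6,3],[0,-0.6,3],[0,-0.6,2],[0,0,0]],"delta_rot":[[0,0,0],[0,0,0],[0,0,0],[0,0,0],[0,0,0],[0,0,0],[0,0,0],[0,0,0],[0,0,0]],"claw":[180,120,60,0,0,0,0,0,0]}' 60
python3 meas.py w6.png insert_1
python3 -m crank '{"dp":[[-2.5,1,0],[-3,1.5,0],[-3,1.5,0],[-3,1.5,0],[-2.5,1,0],[-1,0,0],[0,0,0],[0,0,0]],"delta_rot":[[6,0,0],[6,0,0],[6,0,0],[5,0,0],[0,0,0.5],[0,0,0],[0,0,0],[0,0,0]],"claw":[0,0,0,0,0,0,0,0]}' 60
python3 go.py 438 24 26
python3 meas.py w7.png insert_1
```

```text
time_s: 19.95
eef_pos: [595.7, -236.6, 112.1]
ee_rot: [-0.072, 0.689, 0.717, 0.073]
force: [-0.5, 0.2, 0.8]
grip_width: 0.997
insert_1 0.86 [255. 188.] ztop 39.1 [ 594.7 -214. ] [39.3 79. ] 0.048
insert_1 0.72 [257.  14.] ztop 44.0 [588.8 -60. ] [13.5 50.7] -1.548
insert_1 0.6 [254.  78.] ztop 42.2 [ 590.8 -122.3] [45.4 65.5] 0.04
time_s: 20.85
eef_pos: [445.3, -170.4, 108.2]
ee_rot: [-0.212, 0.657, 0.691, 0.213]
force: [0.1, 0.3, -0.8]
grip_width: 0.996
t 20.85 pos [ 445.3 -170.4  108.2] dp_cm [-0.73 19.44 -8.22] ZYXeul(yaw,?,tilt) [ 2.61 -0.93 34.94] grip 0.996 F [ 0.1  0.3 -0.8]
insert_1 0.82 [416. 276.] ztop 39.1 [ 594.6 -214.2] [41.6 79.6] 0.045
insert_1 0.78 [406. 207.] ztop 42.1 [ 590.4 -122.2] [46.  65.6] 0.022
insert_1 0.77 [232.   4.] ztop 23.5 [393.3 150.8] [15.9 34.1] -1.564
insert_1 0.74 [257.  64.] ztop 54.9 [437.9  22.6] [40.1 51.9] 0.081
insert_1 0.58 [398. 125.] ztop 44.0 [587.8 -30.8] [51.5 71. ] 0.032
```

View pics/w7.png

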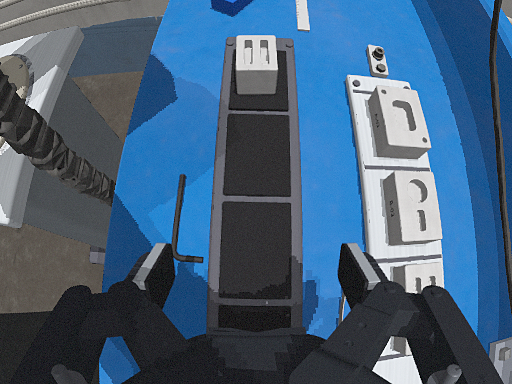

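View pics/w6.png

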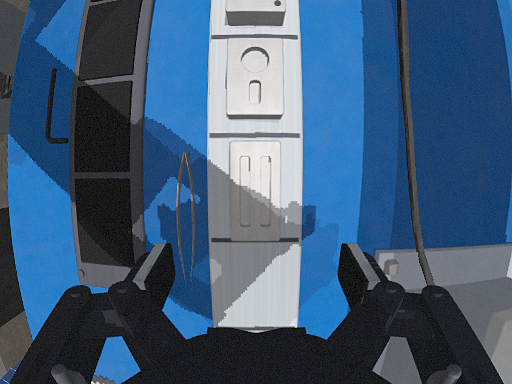

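Inserts 1, 2 and 4 are all within about 1.5 mm of their bays. Before reaching under the hose for insert_3 (257,64), I'll re-check the hose in the side view.

Run:
```python
from clr import *
im,d=capture('side');cv2.imwrite('pics/s2.png',im[:,:,::-1]);np.save('/tmp/side2_d.npy',d)
for y,z in [(-33,110),(-10,60),(24,26),(24,32),(24,22)]:
    for th in (35,40): print(y,z,th,check((438,y,z),th,.07))
```

```text
-33 110 35 {'j': array([-0.63,  0.39,  1.87]), 'wr': array([ 448., -179.,  320.]), 'fore': 99, 'j5': 106, 'body': 68, 'cam': 49}
-33 110 40 {'j': array([-0.66,  0.43,  1.85]), 'wr': array([ 450., -197.,  306.]), 'fore': 103, 'j5': 118, 'body': 75, 'cam': 58}
-10 60 35 {'j': array([-0.59,  0.46,  1.93]), 'wr': array([ 448., -156.,  270.]), 'fore': 65, 'j5': 78, 'body': 77, 'cam': 34}
-10 60 40 {'j': array([-0.62,  0.5 ,  1.92]), 'wr': array([ 450., -174.,  256.]), 'fore': 71, 'j5': 93, 'body': 89, 'cam': 46}
24 26 35 {'j': array([-0.52,  0.51,  1.98]), 'wr': array([ 448., -122.,  236.]), 'fore': 31, 'j5': 52, 'body': 71, 'cam': 29}
24 26 40 {'j': array([-0.56,  0.54,  1.97]), 'wr': array([ 450., -140.,  222.]), 'fore': 40, 'j5': 70, 'body': 86, 'cam': 41}
24 32 35 {'j': array([-0.52,  0.49,  1.98]), 'wr': array([ 448., -122.,  242.]), 'fore': 33, 'j5': 51, 'body': 68, 'cam': 25}
24 32 40 {'j': array([-0.56,  0.53,  1.97]), 'wr': array([ 450., -140.,  228.]), 'fore': 42, 'j5': 69, 'body': 83, 'cam': 38}
24 22 35 {'j': array([-0.52,  0.51,  1.98]), 'wr': array([ 448., -122.,  232.]), 'fore': 30, 'j5': 53, 'body': 73, 'cam': 31}
24 22 40 {'j': array([-0.56,  0.55,  1.97]), 'wr': array([ 450., -140.,  218.]), 'fore': 39, 'j5': 71, 'body': 88, 'cam': 44}
```

View pics/s2.png

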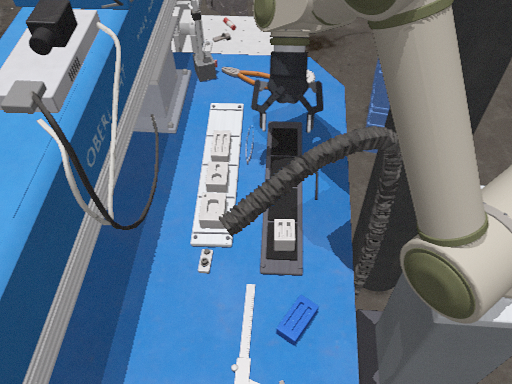

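The hose is unchanged. I'll go in at 40° tilt, matched to insert_3's yaw of about 4.3°.

```bash
cat > rot.py <<'E'
import sys
from h import *
y,t=map(float,sys.argv[1:3]);s=sense();cur=R.from_quat(np.roll(s['ee_rot'],-1))
tg=R.from_euler('ZYX',[y,0,t],degrees=True)*R.from_quat([.7071068,.7071068,0,0])
print('rotvec deg',np.degrees((tg*cur.inv()).as_rotvec()).round(2))
E
python3 rot.py 4.3 40; python3 go.py 438 -36 95
```

```text
rotvec deg [4.98 1.22 1.69]
t 21.0 pos [ 445.2 -170.1  108.2] dp_cm [-0.72 13.41 -1.32] ZYXeul(yaw,?,tilt) [ 2.65 -0.92 34.96] grip 0.997 F [-0.   0.3  0.3]
```

```bash
python3 -m crank '{"dp":[[-0.7,1.5,0],[0,2.5,0],[0,3,0],[0,3,-0.7],[0,2.4,-0.6],[0,1,0],[0,0,0],[0,0,0]],"delta_rot":[[5,1.2,1.7],[0,0,0],[0,0,0],[0,0,0],[0,0,0],[0,0,0],[0,0,0],[0,0,0]],"claw":[0,0,0,0,0,0,0,0]}' 60
python3 go.py 438 23.0 27;python3 rot.py 4.3 40
python3 meas.py w8.png insert_1
```

```text
time_s: 21.8
eef_pos: [438.1, -36.9, 95.5]
ee_rot: [-0.25, 0.639, 0.689, 0.233]
force: [-1.1, 0.2, -0.0]
grip_width: 0.998
t 21.8 pos [438.1 -36.9  95.5] dp_cm [-0.01  5.99 -6.85] ZYXeul(yaw,?,tilt) [ 4.27 -0.05 39.99] grip 0.998 F [-1.1  0.2 -0. ]
rotvec deg [0.01 0.05 0.03]
insert_1 0.79 [403. 367.] ztop 38.3 [ 567.9 -123.1] [ 4.3 17.9] 0.26
insert_1 0.77 [259. 189.] ztop 55.0 [437.3  22.6] [39.9 51.2] 0.065
insert_1 0.75 [432. 254.] ztop 44.1 [587.3 -30.1] [51.6 68.8] 0.007
insert_1 0.66 [239.  62.] ztop 27.0 [405.8 186.9] [40.6 80.5] -0.552
```

View pics/w8.png

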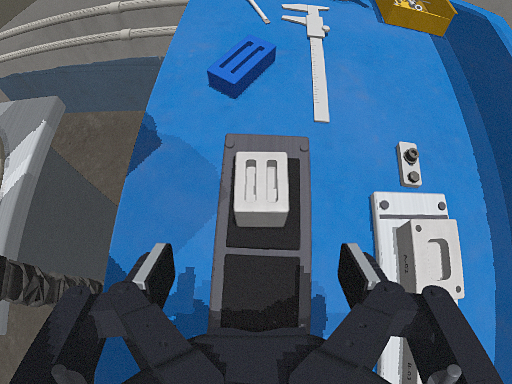

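```bash
python3 -m crank '{"dp":[[0,1.5,-1.5],[0,2,-2],[0,1.6,-1.6],[0,1,-1],[0,0,0],[0,0,0]],"delta_rot":[[0,0,0],[0,0,0],[0,0,0],[0,0,0],[0,0,0],[0,0,0]],"claw":[0,0,0,0,0,0]}' 60
python3 go.py 437.6 30 26
```

```text
time_s: 22.5
eef_pos: [438.0, 24.2, 34.7]
ee_rot: [-0.251, 0.639, 0.689, 0.233]
force: [-0.2, -0.1, 0.4]
grip_width: 0.998
t 22.5 pos [438.   24.2  34.7] dp_cm [-0.04  0.58 -0.87] ZYXeul(yaw,?,tilt) [ 4.26 -0.05 40.02] grip 0.998 F [-0.2 -0.1  0.4]
```

```bash
python3 -m crank '{"dp":[[0,0.6,-0.6],[0,0,-0.2],[0,0,0],[0,0,0],[0,0,0],[0,0,0],[0,0,0],[0,0,0],[0,0,0]],"delta_rot":[[0,0,0],[0,0,0],[0,0,0],[0,0,0],[0,0,0],[0,0,0],[0,0,0],[0,0,0],[0,0,0]],"claw":[0,0,0,120,255,255,255,255,255]}' 60
python3 go.py 437.6 30 26
```

```text
time_s: 23.4
eef_pos: [437.6, 30.8, 26.5]
ee_rot: [-0.251, 0.639, 0.689, 0.233]
force: [-2.2, -3.3, 5.7]
grip_width: 0.458
t 23.4 pos [437.6  30.8  26.5] dp_cm [ 0.   -0.08 -0.05] ZYXeul(yaw,?,tilt) [ 4.290e+00 -2.000e-02  4.004e+01] grip 0.458 F [-2.2 -3.3  5.7]
```

Gripped (opening 0.458, about 39 mm). I'll check free space around the destination, since the tool leans 40° to the right there.

Run:
```python
from clr import *
np.set_printoptions(precision=0,suppress=True,linewidth=160)
for nm,f in [('side','/tmp/side2_d.npy'),('side0','/tmp/side_d.npy'),('scene','/tmp/scene_d.npy')]:
    P=cloud(nm[:5].rstrip('0'),np.load(f)).reshape(-1,3)
    print(nm)
    g=np.full((9,9),np.nan)
    for i in range(9):
        for j in range(9):
            c=P[(abs(P[:,0]-(490+30*j))<15)&(abs(P[:,1]-(-240-40*i))<20)]
            if len(c)>3:g[i,j]=c[:,2].max()
    print(g)
print(check((598,-297,20),40,.04))
def full(tcp,th,yaw):
    Rt=R.from_rotvec([0,0,yaw])*R.from_rotvec([np.radians(th),0,0])*R.from_quat([.7071068,.7071068,0,0])
    return [(np.array(tcp)-k*Rt.apply([0,0,1])).round() for k in (73,150,256)]
print(full((598,-297,20),40,.04))
```

```text
side
[[354. 211.  13.  40.  40.  13.   2.   1. 360.]
 [360. 345.  13.  14.  14.  14.   0.   7. 354.]
 [ 10. 337.  14.  15.  14.  14.   1.   1. 329.]
 [  1.   1.  13.  15.  14.  15.   1.  11. 305.]
 [  0.   0.   1.   2.   1.   2.   1.   2. 283.]
 [  7.   5.   9.  -0.  -0.   1.   1.   1. 258.]
 [ 10.  15.  14.  13.  10.  50. 218. 218. 236.]
 [  1.  12.  12.  12.  13.  50. 216. 213. 211.]
 [ -2.   3.   1.   0.   1.   2.   1. 169. 159.]]
side0
[[ 14.   8.  15.  15.  15.  12.   0.   0. 362.]
 [ nan   8.  13.  14.  16.  nan  -0.  11. 354.]
 [ 12.  nan  nan  nan  nan  -0.   0.   1. 330.]
 [ -1.  -1.  nan  nan  nan  nan   0.   1. 305.]
 [  1.  -0.  nan  nan  nan  nan   0.   1. 282.]
 [ 11.  12.  nan  nan  nan  nan   0.   1. 258.]
 [  9.   9.  nan  nan  nan  nan 219. 216. 237.]
 [ nan  nan  nan  nan  nan  nan 215. 211. 210.]
 [ nan  nan  nan  nan  nan  nan  nan 169. 157.]]
scene
[[ nan  nan  15.  16.  18.  16.   0. 394. 513.]
 [ nan  nan  nan  nan  16.  16.   2.  nan 498.]
 [ nan  nan  nan  nan  nan  12.   3.   5. 485.]
 [ nan  nan  nan  nan  nan  nan   2.   3. 471.]
 [ nan  nan  nan  nan  nan  nan  nan   3. 456.]
 [ nan  nan  nan  nan  nan  nan  nan   2. 443.]
 [ nan  nan  nan  nan  nan  nan  nan  nan 373.]
 [ nan  nan  nan  nan  nan  nan  nan 393. 392.]
 [ nan  nan  nan  nan  nan  nan  nan 389. 392.]]
{'j': array([-1.,  1.,  1.]), 'wr': array([ 605., -461.,  216.]), 'fore': 130, 'j5': 422, 'body': 385, 'cam': 369}
[array([ 600., -344.,   76.]), array([ 602., -393.,  135.]), array([ 605., -461.,  216.])]
```

At the destination the 40° lean would put the wrist against a post (x over 655, y under -460, up to z 218). So I'll set insert_3 down on an empty delivery pad clear of the hose and regrip it nearly upright.

```bash
python3 -m crank '{"dp":[[0,0,0],[0,-0.1,0.5],[0,-1,1],[0,-2,2],[0,-2,1.5],[0,-3,0],[0.7,-3,0],[0,-3,0],[0,-2,0],[0,-1,0]],"delta_rot":[[0,0,0],[0,0,0],[0,0,0],[0,0,0],[0,0,0],[0,0,0],[0,0,0],[0,0,0],[0,0,0],[0,0,0]],"claw":[255,255,255,255,255,255,255,255,255,255]}' 90
python3 -m crank '{"dp":[[0,-0.8,0],[0,0,-1],[0,0,-2],[0,0,-1],[0,0,0],[0,0,0]],"delta_rot":[[0,0,0],[0,0,0],[0,0,0],[0,0,0],[0,0,0],[0,0,0]],"claw":[255,255,255,255,255,255]}' 90
python3 go.py 445 -149 26.5
```

```text
time_s: 24.4
eef_pos: [444.4, -142.2, 76.3]
ee_rot: [-0.25, 0.64, 0.688, 0.233]
force: [-0.4, 0.1, -7.1]
grip_width: 0.458
time_s: 25.0
eef_pos: [444.6, -147.6, 36.5]
ee_rot: [-0.251, 0.639, 0.689, 0.233]
force: [0.5, -0.2, -5.8]
grip_width: 0.455
t 25.0 pos [ 444.6 -147.6   36.5] dp_cm [ 0.04 -0.14 -1.  ] ZYXeul(yaw,?,tilt) [4.310e+00 1.000e-02 4.007e+01] grip 0.455 F [ 0.5 -0.2 -5.8]
```

```bash
python3 -m crank '{"dp":[[0,0,-0.4],[0,0,-0.3],[0,0,-0.2],[0,0,-0.1],[0,0,0],[0,0,0]],"delta_rot":[[0,0,0],[0,0,0],[0,0,0],[0,0,0],[0,0,0],[0,0,0]],"claw":[255,255,255,255,255,255]}' 60
python3 go.py 445 -149 26.5
```

```text
time_s: 25.6
eef_pos: [444.5, -148.0, 26.6]
ee_rot: [-0.251, 0.639, 0.689, 0.233]
force: [-2.1, -0.3, -0.7]
grip_width: 0.453
t 25.6 pos [ 444.5 -148.    26.6] dp_cm [ 0.05 -0.1  -0.01] ZYXeul(yaw,?,tilt) [ 4.280e+00 -1.000e-02  4.006e+01] grip 0.453 F [-2.1 -0.3 -0.7]
```

```bash
python3 -m crank '{"dp":[[0,0,-0.1],[0,0,0],[0,0,0],[0,0,0],[0,0,0],[0,0,0],[0,-0.6,0.8],[0,-1.6,2],[0,-2.5,3],[0,-1.3,1.6]],"delta_rot":[[0,0,0],[0,0,0],[0,0,0],[0,0,0],[0,0,0],[0,0,0],[0,0,0],[0,0,0],[0,0,0],[0,0,0]],"claw":[255,255,180,120,60,0,0,0,0,0]}' 60
python3 go.py 445 -156 120; python3 rot.py 4.3 10
```

```text
time_s: 26.6
eef_pos: [444.9, -210.3, 101.7]
ee_rot: [-0.249, 0.64, 0.689, 0.233]
force: [0.4, -0.1, -0.8]
grip_width: 1.0
t 26.6 pos [ 444.9 -210.3  101.7] dp_cm [0.01 5.43 1.83] ZYXeul(yaw,?,tilt) [ 4.23 -0.11 39.88] grip 1.0 F [ 0.4 -0.1 -0.8]
rotvec deg [-29.8   -2.12   0.04]
```

```bash
python3 -m crank '{"dp":[[0,0.5,1],[0,1,0.5],[0,1.5,0],[0,1.5,0],[0,0,0],[0,0,0]],"delta_rot":[[-7.5,-0.55,0],[-7.5,-0.55,0],[-7.5,-0.55,0],[-7.5,-0.55,0],[0,0,0],[0,0,0]],"claw":[0,0,0,0,0,0]}' 60
python3 meas.py w9.png insert_1
python3 go.py 445 -156 26; python3 rot.py 4.3 10
```

```text
time_s: 27.2
eef_pos: [444.7, -162.9, 115.1]
ee_rot: [-0.064, 0.677, 0.731, 0.059]
force: [-0.2, -0.4, 0.1]
grip_width: 0.997
insert_1 0.82 [409. 260.] ztop 38.9 [ 593.7 -201.9] [41.  56.5] 0.047
insert_1 0.75 [417. 180.] ztop 42.1 [ 590.4 -122.3] [46.4 64.5] 0.036
insert_1 0.75 [256. 208.] ztop 55.1 [ 445.  -155.7] [39.5 50.2] 0.085
insert_1 0.55 [420.  82.] ztop 44.1 [587.5 -30.8] [51.5 70.1] 0.031
t 27.3 pos [ 444.6 -163.9  114.4] dp_cm [ 0.04  0.79 -8.84] ZYXeul(yaw,?,tilt) [ 4.21  0.04 10.01] grip 1.003 F [-0.1  0.3  0.6]
rotvec deg [-0.01 -0.04  0.09]
```

View pics/w9.png

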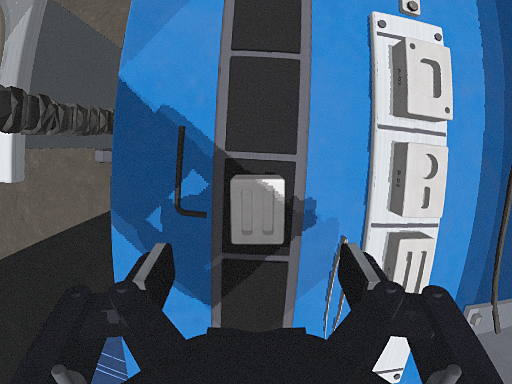

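Insert_3 stands flat on the pad at (256,208). Regripping at 10° tilt.

```bash
python3 -m crank '{"dp":[[0,0.5,-2],[0,0.5,-3],[0,0,-2.5],[0,0,-1],[0,0,-0.4],[0,0,0],[0,0,0]],"delta_rot":[[0,0,0],[0,0,0],[0,0,0],[0,0,0],[0,0,0],[0,0,0],[0,0,0]],"claw":[0,0,0,0,0,0,0]}' 60
python3 -m crank '{"dp":[[0,0,0],[0,0,0],[0,0,0],[0,0,0],[0,0,0],[0,0,0]],"delta_rot":[[0,0,0],[0,0,0],[0,0,0],[0,0,0],[0,0,0],[0,0,0]],"claw":[120,255,255,255,255,255]}' 60
python3 go.py 445 -153 24
```

```text
time_s: 28.0
eef_pos: [445.0, -153.6, 26.1]
ee_rot: [-0.063, 0.678, 0.73, 0.059]
force: [-0.0, -1.2, 0.6]
grip_width: 1.002
time_s: 28.6
eef_pos: [445.0, -153.2, 25.8]
ee_rot: [-0.063, 0.678, 0.73, 0.059]
force: [0.7, 0.8, 5.3]
grip_width: 0.458
t 28.6 pos [ 445.  -153.2   25.8] dp_cm [ 0.    0.02 -0.18] ZYXeul(yaw,?,tilt) [ 4.26 -0.02  9.93] grip 0.458 F [0.7 0.8 5.3]
```

```bash
python3 -m crank '{"dp":[[0,0,0],[0,0,0.5],[0,0,1],[0,0,2],[0,0,2.5],[1,-1,2],[2.5,-2.5,0],[3,-3,0],[3,-3,0],[3,-3,0]],"delta_rot":[[0,0,0],[0,0,0],[0,0,0],[0,0,0],[0,0,0],[0,0,0],[0,0,0],[0,0,0],[0,0,-1],[0,0,-0.9]],"claw":[255,255,255,255,255,255,255,255,255,255]}' 90
python3 -m crank '{"dp":[[2,-2,0],[0.8,-0.5,0],[0,0,0],[0,0,-2],[0,0,-2],[0,0,-1.5],[0,0,0],[0,0,0]],"delta_rot":[[0,0,0],[0,0,0],[0,0,0],[0,0,0],[0,0,0],[0,0,0],[0,0,0],[0,0,0]],"claw":[255,255,255,255,255,255,255,255]}' 90
python3 go.py 598 -303 24.8
```

```text
time_s: 29.6
eef_pos: [570.1, -278.8, 105.2]
ee_rot: [-0.064, 0.69, 0.719, 0.06]
force: [0.5, -0.1, -6.5]
grip_width: 0.452
time_s: 30.4
eef_pos: [597.5, -302.9, 50.9]
ee_rot: [-0.063, 0.69, 0.719, 0.06]
force: [0.8, 1.2, -5.1]
grip_width: 0.446
t 30.4 pos [ 597.5 -302.9   50.9] dp_cm [ 0.05 -0.01 -2.61] ZYXeul(yaw,?,tilt) [2.37 0.03 9.96] grip 0.446 F [ 0.8  1.2 -5.1]
```

```bash
python3 -m crank '{"dp":[[0,0,-1],[0,0,-0.8],[0,0,-0.4],[0,0,-0.2],[0,0,-0.1],[0,0,0],[0,0,0]],"delta_rot":[[0,0,0],[0,0,0],[0,0,0],[0,0,0],[0,0,0],[0,0,0],[0,0,0]],"claw":[255,255,255,255,255,255,255]}' 60
python3 go.py 598 -303 24.8
```

```text
time_s: 31.1
eef_pos: [597.6, -303.1, 25.6]
ee_rot: [-0.063, 0.69, 0.719, 0.06]
force: [-1.0, 0.0, -6.7]
grip_width: 0.452
t 31.1 pos [ 597.6 -303.1   25.6] dp_cm [ 0.04  0.01 -0.08] ZYXeul(yaw,?,tilt) [2.37 0.02 9.95] grip 0.452 F [-1.   0.  -6.7]
```

```bash
python3 -m crank '{"dp":[[0,0,-0.1],[0,0,0],[0,0,0]],"delta_rot":[[0,0,0],[0,0,0],[0,0,0]],"claw":[255,255,255]}' 60
```

```text
time_s: 31.4
eef_pos: [597.7, -303.2, 25.1]
ee_rot: [-0.062, 0.69, 0.719, 0.06]
force: [-1.4, 1.6, 0.2]
grip_width: 0.457
```

```bash
python3 -m crank '{"dp":[[0,0,-0.1],[0,0,0],[0,0,0]],"delta_rot":[[0,0,0],[0,0,0],[0,0,0]],"claw":[255,255,255]}' 60
python3 -m crank '{"dp":[[0,0,0],[0,0,0],[0,0,0],[0,0,0],[0,-0.2,1],[0,-0.6,3],[0,-0.6,3],[0,0,4],[0,0,4],[0,0,0]],"delta_rot":[[0,0,0],[0,0,0],[0,0,0],[0,0,0],[0,0,0],[0,0,0],[0,0,0],[0,0,0],[0,0,0],[0,0,0]],"claw":[180,120,60,0,0,0,0,0,0,0]}' 60
python3 meas.py w10.png insert_1 weld_rack
python3 - <<'E'
from h import *
im,d=capture('side');cv2.imwrite('pics/s3.png',im[:,:,::-1])
E
```

```text
time_s: 31.7
eef_pos: [597.7, -303.2, 25.0]
ee_rot: [-0.062, 0.69, 0.719, 0.06]
force: [-5.3, 2.6, 8.3]
grip_width: 0.452
time_s: 32.7
eef_pos: [599.1, -318.5, 180.6]
ee_rot: [-0.057, 0.69, 0.719, 0.06]
force: [0.0, 0.5, -0.3]
grip_width: 1.0
insert_1 0.72 [255. 192.] ztop 54.2 [ 597.5 -305.8] [39.8 49.7] 0.04
insert_1 0.59 [251.  27.] ztop 42.3 [ 591.3 -129.3] [44.3 52.1] 0.033
insert_1 0.58 [256.  98.] ztop 39.3 [ 594.6 -214.1] [39.4 79.4] 0.037
weld_rack 0.66 [253. 144.] ztop 13.4 [ 595.3 -231.6] [ 84.5 290. ] 0.042
```

View pics/w10.png

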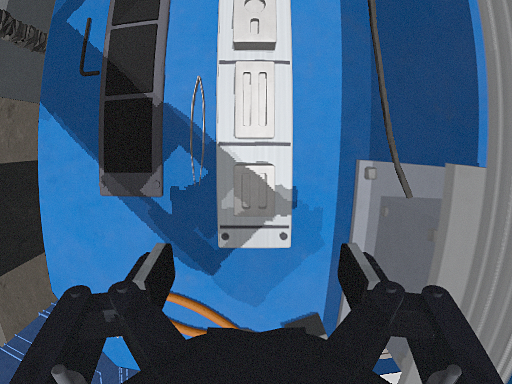

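View pics/s3.png

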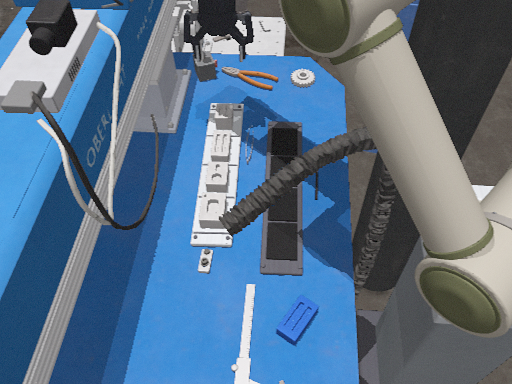

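All four inserts stand in order. In this last view the rack's right end is at y = -376.6, which agrees with the first rack fit. Handing in.

Run:
```python
from rig import *
s=sense();print(s['time_s'],s['eef_pos'],s['force'],s['grip_width']);print(finish_job())
```

```text
32.9 [ 597.10362711 -316.78257387  172.15199272] [-0.19277822 -1.22176184 -0.30475739] 0.9998697406247645
the job is handed in; nothing more can be done
None
```

All four inserts are in the weld rack in reverse order, and I handed the job in at 32.9 s; the interface gave no verdict. From left to right the bays now hold insert_1, insert_2, insert_4 and insert_3, mirroring the delivery row of 3, 4, 2, 1.

**Placement:** in the last camera measurements of each insert, all four sit within about 2 mm of their bay centres. They lie flat and within about 0.01 rad of the rack's direction. The gripper was open and clear of everything, with no contact force.

**Hose:** a fixed hose hung over insert_3's pad. I gripped that insert with the tool leaning 40°, set it down on an empty delivery pad, and regripped it nearly upright. This also kept the wrist clear of a post beyond the last bay.

**Disagreements:**
- Measured top heights read 1 to 2 mm above the text's values.
- One strip of the rack measured about 1.3 mm away from the first rack fit.
- The networks labelled all the inserts as one class and also marked the blue look-alike, so I told them apart by shape in the pictures.

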